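# Gauge the hammer eyes and sort out the tight head

## Task

Two forged hammer heads stand against the test stop, and only one has an eye that the plug gauge passes: with both still at the stop, find it by sliding the pin right through until its tip stands well out at the back. Leave that head standing there with the gauge through its eye as the pass mark, and stand the other head in the red rework tray, without disturbing the brush, the tin and the wooden wedge close by. The gauge is stored with only its pin showing, so draw it out by the pin, lay it down (the rubber mat is there for that) and take it again by the handle.

Things in the scene. Friction and masses are not known exactly. Their poses are not given: they have to be found in the camera images.
- gauge: plug gauge, 0.12 kg: blue square handle 70 x 34 x 34 mm (x -35 to 35 mm), round steel pin 19 mm in diameter, 60 mm long (x 35 to 95 mm), nose tapered over 4 mm. Origin: centre of the handle's underside; x towards the pin's tip, z up; axis 17 mm above the underside. It balances in the handle's front half, so it lies flat with the pin 7.5 mm off the surface. Starts in the block.
- gauge_tip (a point): the tip of the gauge's pin, on its axis; same axes as gauge
- gauge_handle (a point): the middle of the gauge's handle, on its axis; same axes as gauge
- block: fixed wooden block 95 x 70 x 81 mm tall; origin: centre of its underside. In its front face (x = -47.5 mm) is a roofed square bore 38 x 38 mm, 78 mm deep, floor 30 mm up. The gauge's handle lies in it, about 2 mm inside the front face; the whole pin stands out along the block's -x, axis 47 mm above the bench. Drawing the gauge 75 mm or more straight along -x frees it.
- mat: fixed black rubber mat, 130 (x) x 200 (y) x 3 mm thick, for laying the gauge on; origin: centre of its underside
- stop: fixed test stop: base plate 110 x 250 x 8 mm; the heads stand on it at x = 0, y = +80 and -80 mm. 20 mm behind each head's centre (+x) two yellow uprights, 63 mm tall, take the push; the pin comes out through the 30 mm gap between them. Origin: on the bench under the middle of the row of heads; x points to the back, away from the robot.
- head_a: dark forged hammer head, 0.6 to 0.9 kg, upright on the stop's base plate: body 36 (x) x 46 (y) x 62 mm tall, then a narrower stepped pein up to 75 mm. Grip it across its 46 mm sides (along its y). Origin: centre of its underside, z up, x to the back. Only one of head_a and head_b lets the gauge through; which must be found by gauging; their places change from run to run.
- head_b: the same as head_a in outside shape, size and axes (see there)
- head_a_eye (a point): middle of head_a's eye, a round through hole along the head's x, 36 mm above its underside; front mouth (robot's side) 18 mm before this point, back mouth 18 mm behind it. Both heads' mouths are 23 mm wide. In the good head it is 23 mm all through; in the other it necks to 15 mm between 12 and 24 mm deep, so the gauge stops 12 to 14 mm in.
- head_b_eye (a point): middle of head_b's eye, placed likewise (see head_a_eye)
- red_tray: fixed red open rework tray, 120 x 120 mm outside, 25 mm tall, walls and floor 5 mm; origin: centre of its underside
- brush: bystander, to be left alone: a brush, lying on the bench
- paste_tin: bystander, to be left alone: flat aluminium tin, 72 mm across, 50 mm tall
- wedge: bystander, to be left alone: small pale wooden wedge block 60 x 30 x 18 mm
Mind the look-alikes: they are no part of the job. Leave any green look-alike of the head_b alone.

How it is judged:
By the outcome, as a careful person would: the job done as asked, in the order asked, and still so for the second after the job is handed in, with the robot touching nothing.
It also fails if it takes over 67 s, if anything falls off the work surface, if the arm or the gripper's body presses on something with over 40 N, if the wrist force passes 120 N, or if a joint passes its speed limit or range.

## Robot

A 6-joint arm with a two-finger parallel gripper is mounted at the origin on the work surface. World frame = base frame: x ahead of the robot, y to its left, z up, the work surface at z = 0. Lengths are in m, angles in degrees, forces in N, time in s.
With the tool pointing down it reaches from about 0.3 to 0.75 m from the base axis. Payload 8.5 kg.
Tool frame: the origin (TCP) lies midway between the tips of the shut fingers; the grasp point (between the pads) lies 19 mm behind it; z points along the fingers, y is the direction in which the jaws open and shut (so a half turn about z gives the same grasp; the last joint's range is limited). The gripper opens to 85 mm and grips with 20 to 120 N. Pads are 22 mm wide; open, the fingers measure 114 mm over their backs; the gripper's body (76 mm by 85 mm) begins 54 mm behind the grasp point. The pads swing forward as they close: fully open they stand 13 mm farther back than shut.
Start: joints at [-78.742, 21.807, 74.336, -0, 83.858, -12.336], TCP at [0.22, -0.504, 0.231] pointing down, gripper open.
Joint ranges: [-178.18, 178.18], [-50.72, 133.34], [12.68, 142.11], [-81.47, 261.47], [9.98, 163.14], [-165.26, 165.26]. Speed limits (degrees/s): [136.94, 136.94, 180, 180, 180, 180].

## Interface

Orientations are given as a 3x3 rotation matrix whose columns are the frame's x, y, z axes.
In Python, from rig import status, eyes, env gives the robot as it stands. The module is installed in compiled form; this text tells all that it offers.
- The arm moves only by the tool play_rows, never from a script. Its argument "targets" is text: rows parted by semicolons, each of 5 numbers parted by spaces: the shift along the tool's x, y, z in m, then the turn about the tool's z in rad, then the closure, from 0 (fully open) to 1 (shut). A call has 1 to 5 rows; each row is the pose to reach, as a shift and turn from the pose commanded when the call began, along the tool's axes at that moment; what a row does not reach only later rows make up. A row lasts 1/10 s, in which the tool goes at most 50 mm and 8.59 degrees, less where a joint would pass 70% of its speed; a pose out of reach is approached as far as the arm can. A call with a gripper value outside its range is refused whole. The fingers move at their own pace and stop on an object; "force" is the grip in N (left out, the last holds). Time passes only in rows, so rows that repeat a pose let the fingers close. It gives the time, the measured TCP pose, the force and the opening at its end, in the units of the state.
- status.observe(): the state, without advancing time (a new reading comes with each control period).
- eyes.get_image(name): name is "scene" or "top"; returns a dict with "pixels" (420x560x3 uint8, red, green, blue), "range_z" (420x560 float32, m along the optical axis (not along the pixel's ray), 0 where there is no reading), "mtx" (3x3 intrinsics, pixels), "world_to_cam" (4x4, takes a point from world to camera coordinates). Camera axes: x right, y up, looking along -z (the intrinsics and any distortion apply to the point x, -y, -z); pixel columns grow to the right and rows downward; lengths in m; the calibration is good to about 2 mm. A picture is of the moment at which its call begins.
- env.close_job(): hands the job in, once; it reports no verdict.
The state is a dict: "time_s": time; "q": joint angles; "qvel": joint speeds; "joint_efforts": joint torques, N m; "position": TCP position; "tool_rot": TCP orientation; "ft_force": force on the tool from outside, world axes, zero at the start; "wrist_torque": the same for the moment, N m; "grip_width": finger opening in m.
Only numpy, scipy, OpenCV 4.12 (cv2) and the standard library are available. Lean on these libraries where they do the work, as an engineer would, in place of code of your own. Each camera call takes 0.05 s, during which the arm holds its last target.

## Working session

There is one attempt and no reset: what is moved stays moved. The work goes in short steps, Python scripts to look and compute and a tool call to move; the robot and the scene stay as the last step left them, time stands still between calls to the robot, and variables do not carry over. Pictures are saved under pics/ and viewed, and the job is handed in when it is done.

Besides the shell and the picture viewer there is one more tool, called after ">>>" as a command line: name --argument value ..., lists and objects as JSON in quotes. play_rows: Moves the arm, as the interface text tells. Its arguments: {"type":"object","properties":{"targets":{"type":"string"},"force":{"type":"number"}},"required":["targets"]}

```bash
mkdir -p pics; cat > h.py <<'E'
import numpy as np, cv2
from rig import status, eyes, env
def grab(n,fn):
    d=eyes.get_image(n); cv2.imwrite(fn,cv2.cvtColor(d['pixels'],cv2.COLOR_RGB2BGR)); np.savez('last_%s.npz'%n,**d); return d
def cloud(d):
    z=d['range_z'];K=d['mtx'];H,W=z.shape
    u,v=np.meshgrid(np.arange(W),np.arange(H))
    x=(u-K[0,2])/K[0,0]*z; y=(v-K[1,2])/K[1,1]*z
    p=np.stack([x,-y,-z,np.ones_like(z)],-1)
    return (p@np.linalg.inv(d['world_to_cam']).T)[...,:3]
E
python3 - <<'E'
from h import *
for n in('scene','top'):
    d=grab(n,f'pics/{n}0.png'); print(n,d['mtx'].tolist(),d['world_to_cam'].round(3).tolist(),(d['range_z']==0).mean())
    for k in d:
        if k not in('pixels','range_z','mtx','world_to_cam'):print(k,d[k])
print(status.observe())
E
```

```text
scene [[440.00371720286364, 0.0, 280.52814311581375], [0.0, 440.00371720286364, 213.7782025234552], [0.0, 0.0, 1.0]] [[-0.73, 0.683, 0.008, 0.467], [-0.52, -0.563, 0.642, 0.236], [0.443, 0.464, 0.767, -1.358], [0.0, 0.0, 0.0, 1.0]] 0.0039880952380952385
top [[391.0920684645068, 0.0, 286.224266401917], [0.0, 391.0920684645068, 208.729144631527], [0.0, 0.0, 1.0]] [[-0.015, -1.0, -0.009, -0.012], [0.993, -0.016, 0.12, -0.608], [-0.12, -0.007, 0.993, -0.818], [0.0, 0.0, 0.0, 1.0]] 0.0038010204081632653
{'time_s': 0.1, 'q': array([-7.87426944e+01,  2.18386241e+01,  7.43788278e+01, -1.14552362e-03,
        8.38581566e+01, -1.23362770e+01]), 'qvel': array([ 0.07862372, -0.09059175, -0.0960603 , -0.01041745,  0.05008927,
       -0.02782733]), 'joint_efforts': array([ 3.53717995e-03, -4.49221766e+01, -2.31655401e+01, -1.61091161e-04,
        3.69878500e-03,  1.86187424e-05]), 'position': array([ 0.22007269, -0.50377024,  0.23076883]), 'tool_rot': array([[ 9.16406740e-01,  4.00248186e-01, -2.77105185e-04],
       [ 4.00248196e-01, -9.16405869e-01,  1.29034605e-03],
       [ 2.62517849e-04, -1.29339267e-03, -9.99999129e-01]]), 'ft_force': array([0.51607034, 1.33888129, 0.13805551]), 'wrist_torque': array([-0.00170676, -0.03717693, -0.01504974]), 'grip_width': 0.08571737520545628}
```

View pics/scene0.png

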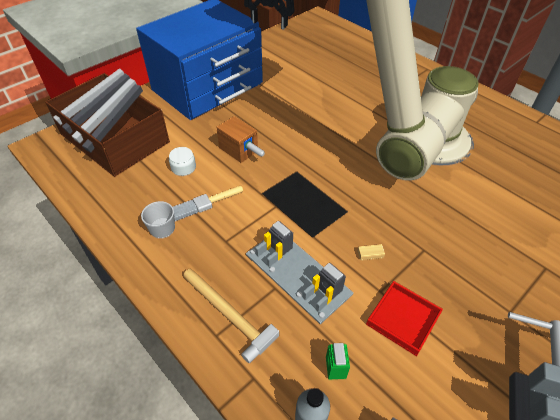

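View pics/top0.png

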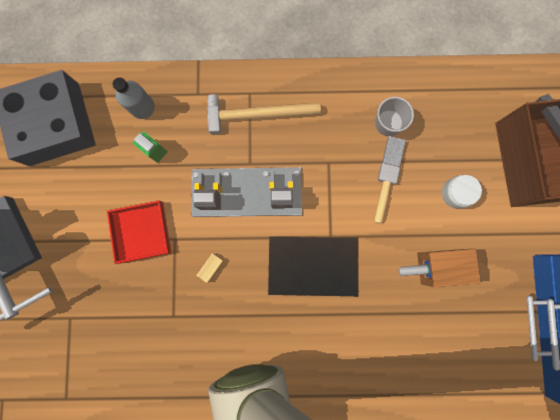

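The scene view shows the block with pin at (240,140), mat at (305,203), stop with the two heads at (280,237) and (332,278), and the tray at (405,318). The top view shows the stop at (247,192), tray at (139,233), block at (453,268) with the pin running to (402,270), and the wedge at (210,267).

```bash
python3 - <<'E'
from h import *
ims=[]
for n in('top','scene'):
    d=dict(np.load(f'last_{n}.npz')); P=cloud(d); d['P']=P; np.save(f'P_{n}.npy',P)
    print(n,'bench z',np.median(P[...,2][(abs(P[...,2])<.02)]))
    px=d['pixels'].astype(int); z=P[...,2]
    hsv=cv2.cvtColor(d['pixels'],cv2.COLOR_RGB2HSV)
    def rep(nm,m):
        q=P[m].astype(np.float32)
        if len(q)<8: print(nm,len(q));return
        r=cv2.minAreaRect(q[:,:2]*1000)
        print(nm,len(q),'rect',np.round(r[0],1),np.round(r[1],1),round(r[2],1),'z',np.percentile(q[:,2],[2,50,98]).round(4))
    X,Y=P[...,0],P[...,1]
    reg=lambda a,b,c,e:(X>a)&(X<b)&(Y>c)&(Y<e)
    red=((hsv[...,0]<6)|(hsv[...,0]>174))&(hsv[...,1]>200)&reg(.2,.9,-.1,.6); rep('tray',red&(z<.06)); rep('traytop',red&(z>.02)&(z<.04))
    rep('mat',(hsv[...,2]<50)&reg(.3,.75,-.4,.25)&(z<.012))
    rep('heads',reg(.5,.9,-.15,.3)&(z>.055)&(z<.1)&(hsv[...,1]<90))
    for lo,hi in((-.05,.07),(.07,.3)):
        rep(f'headtop{lo}',reg(.5,.9,lo,hi)&(z>.074)&(z<.1)&(hsv[...,1]<90))
    rep('yel',reg(.5,.9,-.15,.3)&(z>.05)&(hsv[...,1]>200))
    blk=reg(.3,.75,-.6,-.25)&(z>.075)&(z<.1); rep('blocktop',blk)
    pin=reg(.3,.75,-.5,-.1)&(z>.03)&(z<.075)&(hsv[...,1]<80); rep('pin',pin)
    base=reg(.55,.9,-.2,.3)&(z>.004)&(z<.013)&(hsv[...,1]<80)&(hsv[...,2]>60); rep('base',base)
    wd=reg(.4,.65,.05,.25)&(z>.01)&(z<.04)&(hsv[...,1]>50); rep('wedge',wd)
    rep('brush',reg(.6,.95,-.35,-.15)&(z>.008)&(z<.04))
E
```

```text
top bench z 0.0008241657618699438
tray 2191 rect [563.6 308.4] [117.3 117.9] 10.4 z [0.0026 0.0059 0.0268]
traytop 261 rect [563.6 308.4] [117.3 117.9] 10.4 z [0.0227 0.0255 0.0285]
mat 226 rect [438.6 -84.1] [179.3  36.3] 88.0 z [0.0007 0.0035 0.0067]
heads 1256 rect [699.3 166.9] [427.9 147.6] 54.9 z [0.0579 0.0775 0.096 ]
headtop-0.05 290 rect [631.  -11.6] [42.  28.1] 89.2 z [0.0746 0.0825 0.0862]
headtop0.07 650 rect [733.  236.8] [317.5  75.5] 34.6 z [0.0744 0.0818 0.0984]
yel 78 rect [587.1  71.9] [205.4 157.1] 88.1 z [0.0604 0.0637 0.8851]
blocktop 2668 rect [ 538.5 -448.5] [264.5 446.2] 84.6 z [0.0758 0.0817 0.0982]
pin 1186 rect [ 559.  -353.8] [ 68.8 264.6] 56.4 z [0.0332 0.0507 0.0588]
base 3790 rect [698.8 126.8] [403.7 228.9] 74.4 z [0.0055 0.0087 0.0119]
wedge 531 rect [546.5 186.7] [193.3 128.9] 2.5 z [0.0112 0.0188 0.035 ]
brush 1480 rect [ 722.1 -260.7] [ 70.  244.2] 88.6 z [0.0091 0.019  0.0377]
scene bench z 0.00044171697320238845
tray 3094 rect [563.3 310. ] [122.6 119.9] 10.4 z [0.002  0.0061 0.0265]
traytop 531 rect [563.3 309.6] [122.6 119.2] 10.4 z [0.0204 0.0245 0.0279]
mat 2624 rect [533.3 -11.9] [332.1 227.4] 88.4 z [-0.0003  0.0031  0.0067]
heads 1048 rect [699.5 169.6] [422.3 149. ] 54.6 z [0.0573 0.076  0.0938]
headtop-0.05 195 rect [630.3 -10.9] [29.8 42.2] 0.2 z [0.0745 0.0819 0.0858]
headtop0.07 505 rect [733.8 238.5] [312.2  75.2] 34.7 z [0.0742 0.08   0.0955]
yel 365 rect [682.3 142. ] [352.6  82.7] 70.2 z [0.0509 0.0624 0.0706]
blocktop 1284 rect [ 543.7 -461.9] [284.1 445.5] 79.9 z [0.0755 0.082  0.0994]
pin 581 rect [ 560.8 -349.3] [ 73.2 266.5] 54.2 z [0.032  0.0494 0.0582]
base 2857 rect [754.3 107.2] [368.6 268.6] 20.2 z [0.0049 0.0082 0.0121]
wedge 364 rect [561.  162.2] [147.5 176.6] 53.7 z [0.0106 0.0181 0.0266]
brush 1120 rect [ 721.8 -261.2] [ 74.6 244.5] 88.8 z [0.0089 0.0185 0.0383]
```

```bash
python3 - <<'E'
from h import *
d=np.load('last_top.npz')['pixels'][:,:,::-1]
a=cv2.resize(d[150:310,180:380],None,fx=4,fy=4,interpolation=cv2.INTER_CUBIC)[:600]
cv2.imwrite('pics/c1.png',a)
d=np.load('last_scene.npz')['pixels'][:,:,::-1]
a=cv2.resize(d[210:330,230:370],None,fx=5,fy=5,interpolation=cv2.INTER_CUBIC)
cv2.imwrite('pics/c2.png',a)
E
```

```text
(no output)
```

View pics/c1.png

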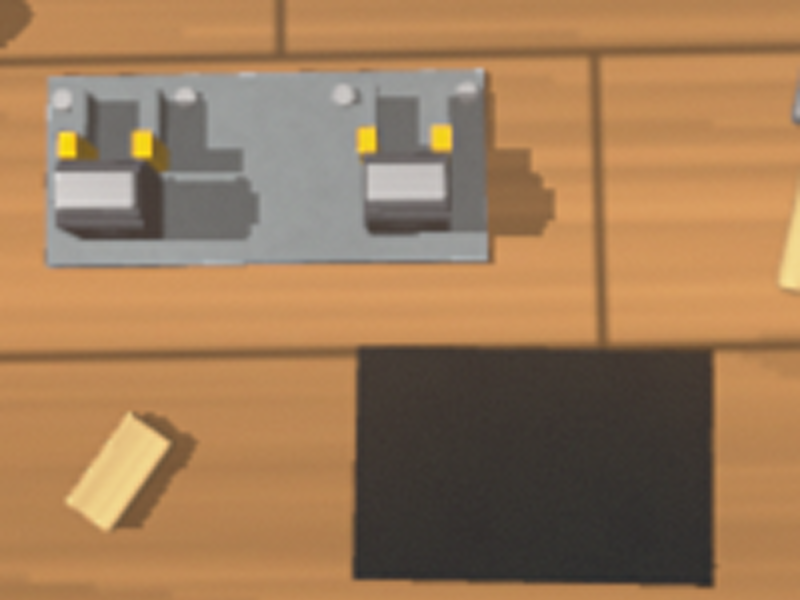

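View pics/c2.png

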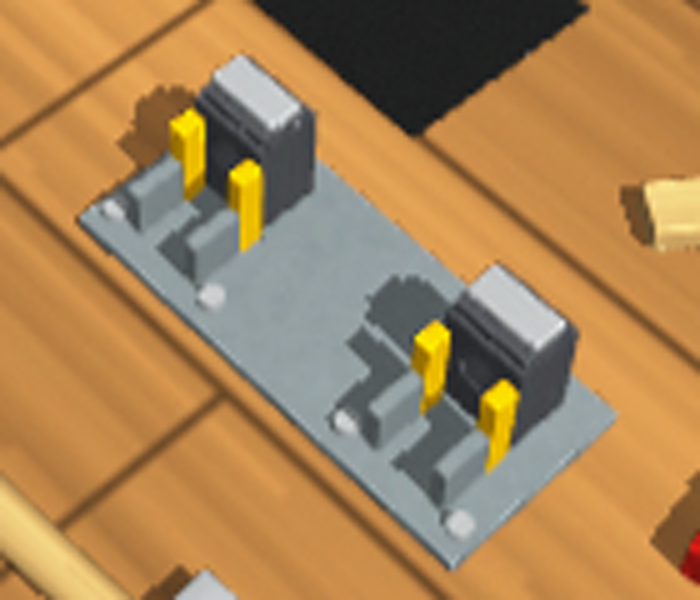

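```bash
cat > m.py <<'E'
from h import *
def rep(P,nm,m,hull=False):
    n,l,s,c=cv2.connectedComponentsWithStats(m.astype(np.uint8))
    for i in range(1,n):
        if s[i,4]<12: continue
        q=P[l==i].astype(np.float32)
        r=cv2.minAreaRect(q[:,:2]*1000)
        print(nm,s[i].tolist(),'rect',np.round(r[0],1),np.round(r[1],1),round(r[2],1),'z',np.percentile(q[:,2],[2,50,98]).round(4),'med',np.median(q,0)[:2].round(4))
if __name__=='__main__':
  for n in('top','scene'):
    d=dict(np.load(f'last_{n}.npz')); P=cloud(d); z=P[...,2]; X,Y=P[...,0],P[...,1]
    hsv=cv2.cvtColor(d['pixels'],cv2.COLOR_RGB2HSV);h,s,v=[hsv[...,i] for i in range(3)]
    reg=lambda a,b,c,e:(X>a)&(X<b)&(Y>c)&(Y<e)
    print(n)
    rep(P,'head',reg(.58,.66,-.06,.2)&(z>.074)&(z<.1)&(s<90))
    rep(P,'yel',reg(.58,.72,-.1,.25)&(z>.055)&(z<.08)&(s>200))
    rep(P,'base',reg(.55,.75,-.09,.24)&(z>.0045)&(z<.013)&(s<110))
    rep(P,'mat',reg(.35,.58,-.25,.08)&(z<.012)&(v<75)&(s<120))
    rep(P,'block',reg(.4,.6,-.6,-.36)&(z>.075)&(z<.09))
    rep(P,'pin',reg(.4,.6,-.4,-.25)&(z>.04)&(z<.075)&(s<80))
    rep(P,'wedge',reg(.42,.6,.08,.18)&(z>.012)&(z<.03))
E
python3 m.py
```

```text
top
head [271, 189, 21, 14, 290] rect [631.  -11.6] [42.  28.1] 89.2 z [0.0746 0.0825 0.0862] med [ 0.6304 -0.0118]
head [194, 191, 21, 14, 292] rect [629.4 149.6] [43.1 28. ] 89.2 z [0.0747 0.0824 0.0857] med [0.6288 0.1483]
yel [270, 183, 4, 4, 16] rect [657.2   8.6] [7.4 6.5] 0.1 z [0.0603 0.0638 0.0669] med [0.6568 0.0085]
yel [289, 182, 3, 5, 15] rect [657.5 -30.9] [4.3 9.5] 89.0 z [0.0608 0.0636 0.0665] med [ 0.6573 -0.0309]
yel [195, 184, 4, 5, 20] rect [656.4 168.8] [9.2 6.8] 3.6 z [0.0623 0.0637 0.0678] med [0.6563 0.1687]
yel [214, 184, 4, 6, 21] rect [655.6 128.1] [10.2  7.2] 3.4 z [0.0578 0.0636 0.0658] med [0.6556 0.1272]
base [191, 167, 111, 50, 3787] rect [652.6  69.7] [252.  110.6] 89.9 z [0.0056 0.0087 0.0119] med [0.6556 0.0625]
mat [269, 237, 89, 59, 5056] rect [482.5 -79.7] [196.8 126.9] 88.2 z [0.0005 0.0036 0.0066] med [ 0.4812 -0.08  ]
block [453, 249, 28, 36, 843] rect [ 478.7 -384.1] [70.  51.6] 3.6 z [0.0787 0.0815 0.0841] med [ 0.4775 -0.3847]
block [550, 256, 10, 48, 226] rect [ 450.  -559.6] [ 6.5 93.7] 89.6 z [0.0754 0.0824 0.0897] med [ 0.4506 -0.5597]

[... 968 characters left out ...]
[0.6574 0.1705]
base [246, 240, 108, 84, 2807] rect [650.9  69.2] [251.7 112.2] 89.9 z [0.0051 0.0082 0.012 ] med [0.6649 0.0766]
mat [262, 172, 85, 65, 2658] rect [481.8 -78.2] [199.9 130.9] 88.4 z [-0.0003  0.0031  0.0066] med [ 0.4844 -0.0722]
block [182, 85, 33, 18, 134] rect [ 455.2 -561.8] [ 37.2 103.4] 71.8 z [0.0752 0.0825 0.0897] med [ 0.463  -0.5612]
block [217, 116, 29, 20, 273] rect [ 477.4 -385.1] [49.9 73.5] 89.4 z [0.0762 0.0811 0.0841] med [ 0.4792 -0.3837]
pin [246, 142, 19, 14, 125] rect [ 471.6 -287.5] [18.2 61.5] 4.4 z [0.0425 0.053  0.0587] med [ 0.4742 -0.2828]
wedge [358, 244, 27, 14, 280] rect [481.4 149.8] [33.2 60. ] 53.7 z [0.013  0.0178 0.0218] med [0.4827 0.1504]
```

```bash
cat > g.py <<'E'
import sys
from h import *
s=status.observe();R=s['tool_rot'];p=s['position']
ya=np.degrees(np.arctan2(R[1,1],R[0,1]))
print('t',round(s['time_s'],2),'p',p.round(4),'yang',ya.round(2),'w',round(s['grip_width'],4),'F',s['ft_force'].round(1),'q',s['q'].round(0))
a=list(map(float,sys.argv[1:]))
if a:
    d=R.T@(np.array(a[:3])-p)
    tw=-np.radians((a[3]-ya+180)%360-180) if len(a)>3 else 0
    print('shift',d.round(4),'turn',round(tw,4))
E
python3 g.py 0.472 -0.291 0.14 4.3
```

```text
t 0.1 p [ 0.2201 -0.5038  0.2308] yang -66.41 w 0.0857 F [0.5 1.3 0.1] q [-79.  22.  74.  -0.  84. -12.]
shift [ 0.316 -0.094  0.091] turn -1.2341
```

>>> play_rows --targets "0.316 -0.094 0.091 -1.234 0;0.316 -0.094 0.091 -1.234 0;0.316 -0.094 0.091 -1.234 0;0.316 -0.094 0.091 -1.234 0;0.316 -0.094 0.091 -1.234 0" --force 60

```text
time_s: 0.6
position: [0.4054, -0.347, 0.1641]
tool_rot: [[0.392, 0.92, -0.0], [0.92, -0.392, 0.0], [0.0, -0.0, -1.0]]
ft_force: [0.1, -1.2, -0.7]
grip_width: 0.0855
```

```bash
python3 g.py 0.472 -0.291 0.11 4.3
```

```text
t 0.6 p [ 0.4054 -0.347   0.1641] yang -23.1 w 0.0855 F [ 0.1 -1.2 -0.7] q [-53.  24.  83.   0.  73. -30.]
shift [0.0776 0.0393 0.0541] turn -0.4782
```

>>> play_rows --targets "0.0776 0.0393 0.054 -0.478 0;0.0776 0.0393 0.054 -0.478 0;0.0776 0.0393 0.054 -0.478 0;0.0776 0.0393 0.054 -0.478 0;0.0776 0.0393 0.054 -0.478 0"

```text
time_s: 1.1
position: [0.4711, -0.2934, 0.111]
tool_rot: [[-0.066, 0.998, 0.0], [0.998, 0.066, -0.0], [-0.0, 0.0, -1.0]]
ft_force: [0.5, -0.2, -0.2]
grip_width: 0.0855
```

```bash
python3 g.py 0.472 -0.291 0.034 4.3; python3 - <<'E'
from h import *
grab('top','pics/t1.png');grab('scene','pics/s1.png')
E
```

```text
t 1.1 p [ 0.4711 -0.2934  0.111 ] yang 3.79 w 0.0855 F [ 0.5 -0.2 -0.2] q [-44.  29.  84.  -0.  67. -48.]
shift [0.0024 0.0011 0.077 ] turn -0.0089
```

View pics/s1.png

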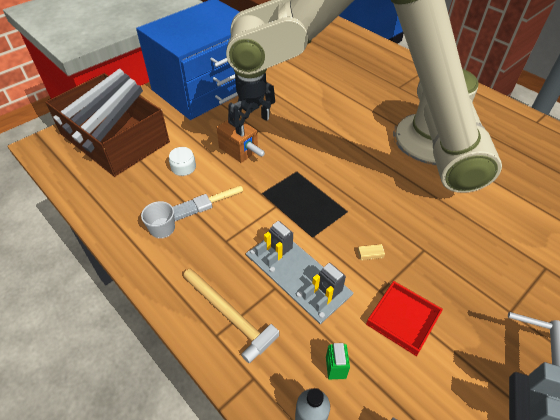

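The gripper hangs above the pin at about (255,110) and is aligned with it.

>>> play_rows --targets "0.0024 0.001 0.04 -0.009 0;0.0024 0.001 0.077 -0.009 0;0.0024 0.001 0.077 -0.009 0;0.0024 0.001 0.077 -0.009 0.6;0.0024 0.001 0.077 -0.009 0.9" --force 60

```text
time_s: 1.7
position: [0.4727, -0.2916, 0.0359]
tool_rot: [[-0.077, 0.997, 0.003], [0.997, 0.077, -0.002], [-0.003, 0.002, -1.0]]
ft_force: [-1.0, 0.1, 0.5]
grip_width: 0.0589
```

>>> play_rows --targets "0 0 0 0 1;0 0 0 0 1;0 0 0 0 1;0 0 0 0 1"

```text
time_s: 2.1
position: [0.4723, -0.2907, 0.0346]
tool_rot: [[-0.078, 0.997, 0.001], [0.997, 0.078, -0.001], [-0.001, 0.001, -1.0]]
ft_force: [-0.4, 2.0, 5.3]
grip_width: 0.0169
```

```bash
python3 g.py; python3 - <<'E'
from h import *
d=grab('scene','pics/s2.png')
a=cv2.resize(d['pixels'][80:180,190:330,::-1],None,fx=5,fy=5,interpolation=cv2.INTER_CUBIC);cv2.imwrite('pics/s2c.png',a)
E
```

```text
t 2.1 p [ 0.4723 -0.2907  0.0346] yang 4.47 w 0.0169 F [-0.4  2.   5.3] q [-44.  35.  89.  -0.  56. -48.]
```

View pics/s2c.png

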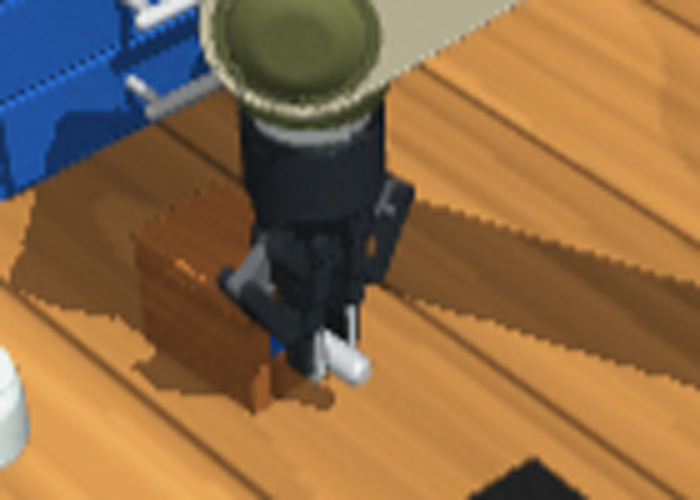

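The pads hold the pin near its middle, and the blue handle still shows in the bore at (280,345) in the crop. Next I pull.

>>> play_rows --targets "0.006 0 -0.0005 0 1;0.015 0 -0.001 0 1;0.025 0 -0.001 0 1;0.025 0 -0.001 0 1" --force 80

```text
time_s: 2.55
position: [0.4697, -0.2637, 0.0347]
tool_rot: [[-0.079, 0.997, -0.001], [0.997, 0.079, 0.001], [0.002, -0.001, -1.0]]
ft_force: [-0.8, 2.1, 3.0]
grip_width: 0.0163
```

```bash
python3 g.py
```

```text
t 2.55 p [ 0.4697 -0.2637  0.0347] yang 4.54 w 0.0163 F [-0.8  2.1  3. ] q [-42.  34.  91.   0.  55. -46.]
```

>>> play_rows --targets "0.02 0 -0.0005 0 1;0.04 0 -0.001 0 1;0.06 0 -0.001 0 1;0.078 0 -0.001 0 1;0.078 0 -0.001 0 1"

```text
time_s: 3.05
position: [0.4634, -0.1851, 0.0357]
tool_rot: [[-0.08, 0.997, -0.001], [0.997, 0.08, 0.001], [0.001, -0.001, -1.0]]
ft_force: [0.2, -0.1, -0.9]
grip_width: 0.0163
```

```bash
python3 g.py; python3 - <<'E'
from h import *
d=grab('scene','pics/s3.png')
a=cv2.resize(d['pixels'][80:200,190:350,::-1],None,fx=5,fy=5,interpolation=cv2.INTER_CUBIC);cv2.imwrite('pics/s3c.png',a)
E
```

```text
t 3.05 p [ 0.4634 -0.1851  0.0357] yang 4.61 w 0.0163 F [ 0.2 -0.1 -0.9] q [-35.  31.  98.   0.  52. -40.]
```

View pics/s3c.png

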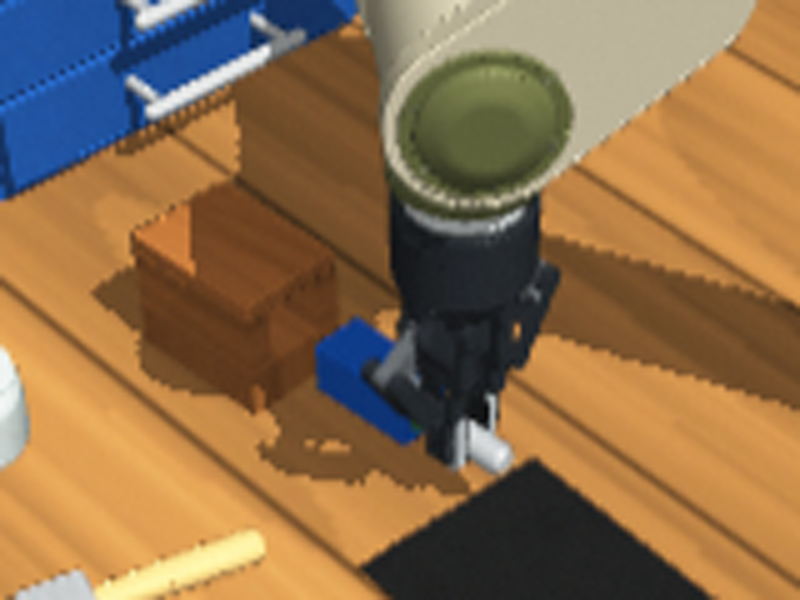

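```bash
python3 g.py 0.52 -0.06 0.06 -89.5
```

```text
t 3.1 p [ 0.464  -0.1866  0.0358] yang 4.58 w 0.016 F [ 0.3 -0.1 -1.3] q [-35.  31.  98.  -0.  52. -40.]
shift [ 0.1217  0.0659 -0.0241] turn 1.642
```

>>> play_rows --targets "0.02 0.01 -0.012 0.15 1;0.045 0.02 -0.024 0.3 1;0.07 0.035 -0.024 0.45 1;0.095 0.05 -0.024 0.6 1;0.1217 0.066 -0.024 0.749 1"

```text
time_s: 3.6
position: [0.5212, -0.061, 0.06]
tool_rot: [[0.627, 0.779, 0.001], [0.779, -0.627, -0.0], [0.0, 0.001, -1.0]]
ft_force: [-0.4, 0.2, -1.9]
grip_width: 0.0163
```

```bash
python3 g.py 0.52 -0.06 0.04 -89.5
```

```text
t 3.6 p [ 0.5212 -0.061   0.06  ] yang -38.85 w 0.0163 F [-0.4  0.2 -1.9] q [-20.  30.  92.  -0.  57.  19.]
shift [ 0.     -0.0015  0.02  ] turn 0.8841
```

>>> play_rows --targets "0 -0.001 0 0.15 1;0 -0.001 0 0.3 1;0 -0.001 0 0.45 1;0 -0.001 0 0.6 1;0 -0.001 0 0.749 1"

```text
time_s: 4.1
position: [0.52, -0.0613, 0.0598]
tool_rot: [[0.99, 0.144, 0.001], [0.144, -0.99, -0.0], [0.0, 0.0, -1.0]]
ft_force: [-0.3, -0.3, -1.4]
grip_width: 0.0165
```

>>> play_rows --targets "0 0 0.02 0.135 1;0 0 0.04 0.135 1;0 0 0.04 0.135 1"

```text
time_s: 4.4
position: [0.5187, -0.0609, 0.018]
tool_rot: [[1.0, 0.015, -0.004], [0.015, -1.0, 0.001], [-0.004, -0.001, -1.0]]
ft_force: [0.4, 0.4, -0.8]
grip_width: 0.0163
```

```bash
python3 g.py 0.52 -0.06 0.04 -89.5;python3 - <<'E'
from h import *
d=grab('scene','pics/s4.png')
a=cv2.resize(d['pixels'][100:240,220:380,::-1],None,fx=4,fy=4,interpolation=cv2.INTER_CUBIC);cv2.imwrite('pics/s4c.png',a)
P=cloud(d);h=cv2.cvtColor(d['pixels'],cv2.COLOR_RGB2HSV)
m=(h[...,0]>100)&(h[...,0]<130)&(h[...,1]>150)&(P[...,0]>.4)&(P[...,0]<.52)&(P[...,1]>-.15)&(P[...,1]<0.05)
q=P[m];print(len(q),np.percentile(q,[1,10,50,90,99],axis=0).round(4))
E
```

```text
t 4.4 p [ 0.5187 -0.0609  0.018 ] yang -89.11 w 0.0163 F [ 0.4  0.4 -0.8] q [-20.  34.  95.  -0.  51.  69.]
shift [ 0.0012 -0.0009 -0.022 ] turn 0.0067
217 [[ 0.4218 -0.0735  0.0015]
 [ 0.4278 -0.0665  0.0152]
 [ 0.4432 -0.0484  0.0451]
 [ 0.4811 -0.0426  0.0485]
 [ 0.5074 -0.0062  0.1145]]
```

View pics/s4c.png

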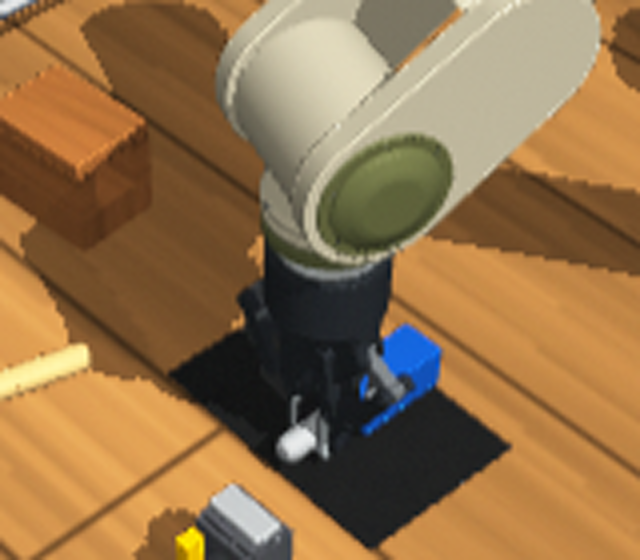

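The gauge points at the stop over the mat and the handle's top is at z≈0.048, so about 11 mm remain to go down.

>>> play_rows --targets "0 0 0.004 0 1;0 0 0.008 0 1;0 0 0.01 0 1;0 0 0.01 0 1"

```text
time_s: 4.85
position: [0.5196, -0.0608, 0.0098]
tool_rot: [[1.0, 0.016, 0.0], [0.016, -1.0, -0.0], [0.0, 0.0, -1.0]]
ft_force: [0.2, 0.3, -1.0]
grip_width: 0.0159
```

```bash
python3 g.py
```

```text
t 4.85 p [ 0.5196 -0.0608  0.0098] yang -89.09 w 0.0159 F [ 0.2  0.3 -1. ] q [-20.  35.  95.   0.  50.  69.]
```

>>> play_rows --targets "0 0 0.0015 0 1;0 0 0.003 0 1;0 0 0.003 0 1"

```text
time_s: 5.15
position: [0.5201, -0.0608, 0.0075]
tool_rot: [[1.0, 0.016, 0.001], [0.016, -1.0, -0.0], [0.001, 0.0, -1.0]]
ft_force: [-0.1, 1.6, 7.2]
grip_width: 0.0161
```

```bash
python3 g.py;python3 - <<'E'
from h import *
d=grab('scene','pics/s5.png')
P=cloud(d);h=cv2.cvtColor(d['pixels'],cv2.COLOR_RGB2HSV)
m=(h[...,0]>100)&(h[...,0]<130)&(h[...,1]>150)&(P[...,0]>.4)&(P[...,0]<.52)&(P[...,1]>-.15)&(P[...,1]<0.05)
q=P[m];
for x in(.425,.435,.445,.455,.465): 
  k=q[abs(q[:,0]-x)<.005];print(x,len(k),np.percentile(k[:,2],[50,75,90,97]).round(4))
E
```

```text
t 5.15 p [ 0.5201 -0.0608  0.0075] yang -89.09 w 0.0161 F [-0.1  1.6  7.2] q [-20.  35.  95.   0.  50.  69.]
0.425 32 [0.0364 0.0389 0.0399 0.0405]
0.435 54 [0.0359 0.0377 0.0393 0.0411]
0.445 50 [0.0366 0.0379 0.0398 0.0406]
0.455 34 [0.0368 0.0387 0.0392 0.0403]
0.465 12 [0.0139 0.0385 0.0399 0.0418]
```

>>> play_rows --targets "0 0 0 0 0;0 0 0 0 0;0 0 0 0 0;0 0 0 0 0;0 0 0 0 0"

```text
time_s: 5.7
position: [0.5195, -0.0608, 0.0067]
tool_rot: [[1.0, 0.016, -0.0], [0.016, -1.0, 0.0], [-0.0, -0.0, -1.0]]
ft_force: [0.3, 0.3, -0.0]
grip_width: 0.0851
```

>>> play_rows --targets "0 0 -0.04 0 0;-0.03 0 -0.08 0 0;-0.06 0 -0.1 0 0;-0.11 0 -0.12 0 0;-0.15 0 -0.12 0 0"

```text
time_s: 6.2
position: [0.3687, -0.0632, 0.1283]
tool_rot: [[1.0, 0.017, 0.003], [0.017, -1.0, -0.002], [0.003, 0.002, -1.0]]
ft_force: [-0.5, 0.3, 0.6]
grip_width: 0.0852
```

```bash
cat > gz.py <<'E'
from m import *
import sys
k=sys.argv[1]
for n in('top','scene'):
    d=grab(n,f'pics/{n}_{k}.png');P=cloud(d);h=cv2.cvtColor(d['pixels'],cv2.COLOR_RGB2HSV);z=P[...,2];X,Y=P[...,0],P[...,1]
    R=(X>.4)&(X<.6)&(Y>-.16)&(Y<.02)
    rep(P,n+' handle',R&(h[...,0]>100)&(h[...,0]<130)&(h[...,1]>150)&(z>.031)&(z<.06))
    rep(P,n+' pin',R&(h[...,1]<80)&(z>.014)&(z<.04)&(h[...,2]>110))
E
python3 g.py; python3 gz.py a
```

```text
t 6.2 p [ 0.3687 -0.0632  0.1283] yang -89.05 w 0.0852 F [-0.5  0.3  0.6] q [-28.  12. 110.  -0.  58.  61.]
top handle [297, 261, 17, 34, 507] rect [458.7 -60.3] [69.7 33.1] 0.7 z [0.0342 0.0375 0.0407] med [ 0.4578 -0.0601]
top pin [300, 234, 9, 28, 205] rect [523.1 -58.8] [17.4 58.9] 87.3 z [0.021  0.0286 0.0351] med [ 0.5241 -0.0589]
scene handle [303, 184, 26, 21, 270] rect [458.1 -58.7] [69.4 35. ] 0.5 z [0.032 0.037 0.041] med [ 0.4609 -0.0577]
scene pin [289, 201, 20, 17, 142] rect [522.4 -57.7] [16.8 60. ] 88.9 z [0.0169 0.0268 0.0314] med [ 0.5246 -0.0552]
```

View pics/top_a.png

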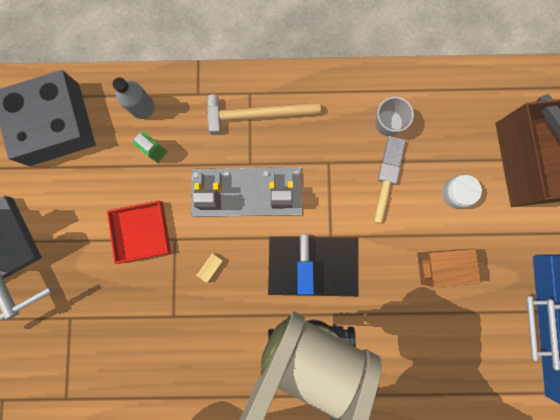

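The gauge lies flat on the mat: handle at (306,278) and pin up to (305,235). The grip pose gives me the small camera bias in y. Next I take it by the handle.

```bash
python3 g.py 0.4585 -0.061 0.0085 -89.5
```

```text
t 6.3 p [ 0.3651 -0.0619  0.127 ] yang -89.16 w 0.0857 F [ 0.4  0.7 -0.7] q [-28.  12. 110.  -0.  58.  61.]
shift [0.0937 0.0006 0.1182] turn 0.006
```

>>> play_rows --targets "0.045 0 0.02 0.006 0;0.09 0 0.06 0.006 0;0.09 0 0.09 0.006 0;0.09 0 0.09 0.006 0"

```text
time_s: 6.7
position: [0.4589, -0.061, 0.0333]
tool_rot: [[1.0, 0.01, -0.007], [0.01, -1.0, 0.003], [-0.007, -0.003, -1.0]]
ft_force: [-0.2, 0.6, 0.5]
grip_width: 0.0853
```

```bash
python3 g.py 0.4585 -0.061 0.0085 -89.5
```

```text
t 6.7 p [ 0.4589 -0.061   0.0333] yang -89.4 w 0.0853 F [-0.2  0.6  0.5] q [-22.  29. 103.   0.  49.  67.]
shift [-0.0002  0.0001  0.0248] turn 0.0017
```

>>> play_rows --targets "0 0 0.015 0.001 0;0 0 0.027 0.001 0;0 0 0.027 0.001 0;0 0 0.027 0.001 0.5;0 0 0.027 0.001 1" --force 60

```text
time_s: 7.2
position: [0.4599, -0.0619, 0.0111]
tool_rot: [[1.0, 0.009, 0.002], [0.009, -1.0, -0.001], [0.002, 0.001, -1.0]]
ft_force: [-0.9, -0.3, 0.5]
grip_width: 0.0588
```

>>> play_rows --targets "0 0 0 0 1;0 0 0 0 1;0 0 0 0 1;0 0 0 0 1"

```text
time_s: 7.6
position: [0.4598, -0.0619, 0.0106]
tool_rot: [[1.0, 0.009, 0.001], [0.009, -1.0, -0.001], [0.001, 0.001, -1.0]]
ft_force: [-1.1, 0.1, 8.3]
grip_width: 0.0329
```

```bash
python3 g.py
```

```text
t 7.6 p [ 0.4598 -0.0619  0.0106] yang -89.49 w 0.0329 F [-1.1  0.1  8.3] q [-22.  31. 105.  -0.  44.  67.]
```

```bash
python3 g.py 0.504 -0.0134 0.0346 -89.5
```

```text
t 7.6 p [ 0.4598 -0.0619  0.0106] yang -89.49 w 0.0329 F [-1.1  0.1  8.3] q [-22.  31. 105.  -0.  44.  67.]
shift [ 0.0446 -0.0481 -0.0239] turn 0.0002
```

>>> play_rows --targets "0 0 -0.024 0 1;0.02 -0.02 -0.024 0 1;0.0446 -0.048 -0.024 0 1;0.0446 -0.048 -0.024 0 1;0.0446 -0.048 -0.024 0 1"

```text
time_s: 8.1
position: [0.5035, -0.0129, 0.0337]
tool_rot: [[1.0, 0.01, -0.001], [0.01, -1.0, 0.0], [-0.001, -0.0, -1.0]]
ft_force: [-0.3, -1.0, -1.0]
grip_width: 0.0333
```

```bash
python3 g.py 0.504 -0.0134 0.0346 -89.5
cat > pv.py <<'E'
from m import *
import sys
k=sys.argv[1]; yc=float(sys.argv[2])
for n in('top','scene'):
    d=grab(n,f'pics/{n}_{k}.png');P=cloud(d);h=cv2.cvtColor(d['pixels'],cv2.COLOR_RGB2HSV);z=P[...,2];X,Y=P[...,0],P[...,1]
    R=(X>.5)&(X<.72)&(Y>yc-.05)&(Y<yc+.05)
    rep(P,n+' handle',R&(X<.6)&(h[...,0]>100)&(h[...,0]<130)&(h[...,1]>150)&(z>.05)&(z<.08))
    rep(P,n+' pin',R&(h[...,1]<80)&(z>.042)&(z<.06)&(h[...,2]>110))
    rep(P,n+' head',R&(h[...,1]<90)&(z>.076)&(z<.1)&(X>.6))
    rep(P,n+' tipback',R&(h[...,1]<80)&(z>.035)&(z<.06)&(X>.652))
    rep(P,n+' yel',R&(h[...,1]>200)&(z>.055)&(z<.08)&(X>.64))
    if n=='scene':
        w=np.array([.63,yc,.05,1]);c=d['world_to_cam']@w;K=d['mtx'];u=int(K[0,0]*c[0]/-c[2]+K[0,2]);v=int(K[1,1]*-c[1]/-c[2]+K[1,2])
        cv2.imwrite(f'pics/{n}_{k}_c.png',cv2.resize(d['pixels'][v-60:v+50,u-70:u+70,::-1],None,fx=5,fy=5,interpolation=cv2.INTER_CUBIC))
E
python3 pv.py b -0.013
```

```text
t 8.1 p [ 0.5035 -0.0129  0.0337] yang -89.41 w 0.0333 F [-0.3 -1.  -1. ] q [-15.  31.  97.  -0.  52.  74.]
shift [ 0.0005  0.0005 -0.0009] turn 0.0016
top pin [278, 213, 8, 16, 120] rect [581.  -11.4] [15.1 32.6] 89.2 z [0.0463 0.0513 0.0547] med [ 0.5817 -0.0124]
top head [271, 189, 21, 14, 258] rect [630.8 -11.7] [41.9 27.8] 89.2 z [0.0762 0.0828 0.0856] med [ 0.6305 -0.0119]
top tipback [270, 171, 4, 10, 32] rect [681.6   9.2] [20.9  6.7] 0.9 z [0.0363 0.0382 0.0409] med [0.683  0.0084]
top tipback [289, 171, 3, 10, 30] rect [681.2 -31.3] [ 4.4 21.3] 89.1 z [0.0355 0.0386 0.0415] med [ 0.6811 -0.0313]
top yel [270, 183, 4, 5, 17] rect [655.8   8.5] [8.6 6.6] 0.4 z [0.062  0.0639 0.0665] med [0.6562 0.0095]
top yel [289, 182, 3, 5, 15] rect [657.1 -30.9] [4.3 9.3] 89.1 z [0.0621 0.0637 0.0665] med [ 0.6577 -0.0309]
scene handle [304, 202, 17, 17, 170] rect [519.8 -11.3] [34.8 38.7] 86.3 z [0.0517 0.0596 0.0632] med [ 0.5228 -0.0118]
scene pin [290, 215, 21, 17, 154] rect [564.8  -9.6] [61.7 16.3] 0.7 z [0.0426 0.05   0.0548] med [ 0.5681 -0.0084]
scene head [271, 221, 21, 17, 169] rect [629.6 -10. ] [44.5 30. ] 88.0 z [0.0761 0.0822 0.0858] med [ 0.6317 -0.0086]
scene tipback [256, 241, 10, 10, 40] rect [676.8 -30.5] [29.1  9.7] 7.7 z [0.0353 0.0379 0.0409] med [ 0.6782 -0.0295]
scene tipback [267, 251, 11, 9, 42] rect [677.1   9.5] [ 9.8 27.6] 89.0 z [0.0355 0.038  0.0409] med [0.6771 0.0091]
scene yel [264, 232, 7, 7, 34] rect [656.8 -30.8] [14.8 10.8] 11.0 z [0.0556 0.0613 0.0655] med [ 0.657  -0.0285]
scene yel [276, 242, 6, 7, 30] rect [656.2   9.8] [ 9.9 13.7] 81.7 z [0.0562 0.0617 0.0652] med [0.6575 0.0102]
```

View pics/scene_b_c.png

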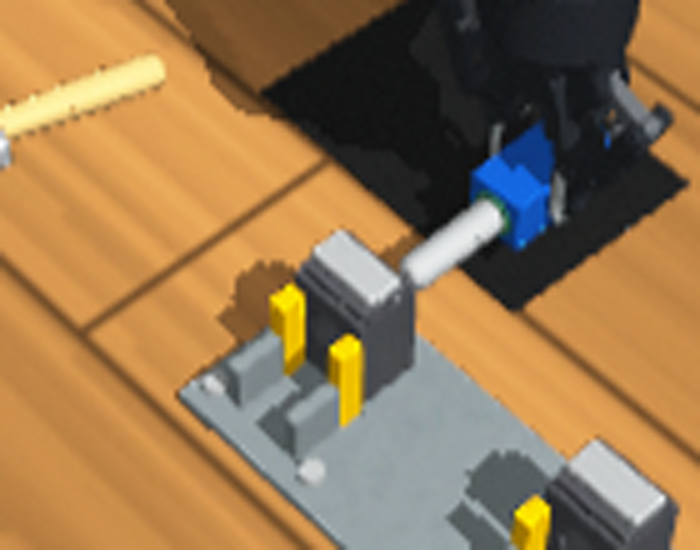

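View pics/top_b.png

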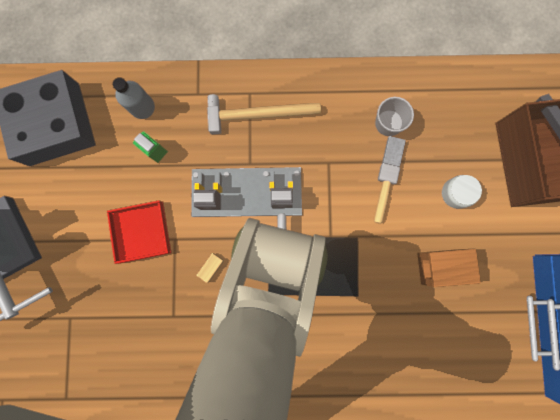

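The pin is lined up with the right-hand head: pin y −11.4 against head −11.7 in the top view, −9.6 against −10.0 in the scene view. I insert gently.

>>> play_rows --targets "0.006 0.0003 -0.0007 0.001 1;0.012 0.0003 -0.0007 0.001 1;0.017 0.0003 -0.0007 0.001 1;0.021 0.0003 -0.0007 0.001 1;0.024 0.0003 -0.0007 0.001 1"

```text
time_s: 8.7
position: [0.5281, -0.0135, 0.0344]
tool_rot: [[1.0, 0.008, -0.0], [0.008, -1.0, 0.0], [-0.0, -0.0, -1.0]]
ft_force: [0.1, 0.1, -1.1]
grip_width: 0.033
```

```bash
python3 g.py
```

```text
t 8.7 p [ 0.5281 -0.0135  0.0344] yang -89.56 w 0.033 F [ 0.1  0.1 -1.1] q [-14.  33.  93.   0.  54.  75.]
```

>>> play_rows --targets "0.002 0 0 0 1;0.004 0 0 0 1;0.006 0 0 0 1;0.008 0 0 0 1"

```text
time_s: 9.1
position: [0.5358, -0.0133, 0.0345]
tool_rot: [[1.0, 0.008, -0.0], [0.008, -1.0, 0.0], [-0.0, -0.0, -1.0]]
ft_force: [0.9, 0.5, -1.4]
grip_width: 0.0331
```

```bash
python3 g.py
```

```text
t 9.1 p [ 0.5358 -0.0133  0.0345] yang -89.55 w 0.0331 F [ 0.9  0.5 -1.4] q [-14.  33.  92.   0.  55.  75.]
```

>>> play_rows --targets "0.003 0 0 0 1;0.006 0 0 0 1;0.009 0 0 0 1;0.012 0 0 0 1"

```text
time_s: 9.5
position: [0.548, -0.0133, 0.0345]
tool_rot: [[1.0, 0.008, 0.0], [0.008, -1.0, -0.0], [0.0, 0.0, -1.0]]
ft_force: [0.9, 0.7, -1.1]
grip_width: 0.0334
```

```bash
python3 g.py
```

```text
t 9.5 p [ 0.548  -0.0133  0.0345] yang -89.55 w 0.0334 F [ 0.9  0.7 -1.1] q [-14.  34.  90.  -0.  56.  76.]
```

>>> play_rows --targets "0.006 0 0 0 1;0.012 0 0 0 1;0.018 0 0 0 1;0.023 0 0 0 1;0.0265 0 0 0 1"

```text
time_s: 10.0
position: [0.5748, -0.013, 0.0345]
tool_rot: [[1.0, 0.008, 0.0], [0.008, -1.0, -0.0], [0.0, 0.0, -1.0]]
ft_force: [0.1, -0.3, -1.4]
grip_width: 0.0331
```

```bash
python3 g.py; python3 pv.py c -0.013
```

```text
t 10.0 p [ 0.5748 -0.013   0.0345] yang -89.55 w 0.0331 F [ 0.1 -0.3 -1.4] q [-13.  36.  85.   0.  58.  76.]
top tipback [270, 171, 4, 9, 29] rect [682.8   9.4] [ 6.8 18.4] 89.3 z [0.0365 0.0386 0.0408] med [0.683  0.0083]
top tipback [289, 171, 3, 10, 29] rect [681.2 -31.3] [ 4.4 20.5] 89.1 z [0.0355 0.038  0.0407] med [ 0.6806 -0.0313]
scene handle [286, 215, 14, 18, 138] rect [581.3 -12.5] [37.  35.4] 0.1 z [0.051  0.0605 0.0646] med [ 0.5866 -0.0128]
scene pin [268, 239, 10, 10, 59] rect [656.9  -9.9] [14.  21.1] 87.5 z [0.043  0.0513 0.055 ] med [ 0.6593 -0.0088]
scene head [271, 221, 21, 17, 173] rect [631.2 -11.2] [42.9 29.7] 86.2 z [0.0762 0.0823 0.0859] med [ 0.6328 -0.0106]
scene tipback [256, 241, 10, 9, 40] rect [676.4 -30.2] [ 9.2 28.7] 89.8 z [0.0353 0.0379 0.0414] med [ 0.6777 -0.0298]
scene tipback [268, 240, 8, 9, 54] rect [660.   -9.9] [14.1 15.2] 85.9 z [0.0397 0.0504 0.055 ] med [ 0.6616 -0.0084]
scene tipback [267, 251, 11, 9, 40] rect [676.8   9.3] [ 8.7 27.2] 89.2 z [0.0357 0.0378 0.0422] med [0.6768 0.0095]
scene yel [264, 232, 7, 7, 32] rect [655.7 -30. ] [10.2 14.3] 84.6 z [0.0567 0.0629 0.0668] med [ 0.6575 -0.0279]
scene yel [276, 242, 6, 6, 28] rect [655.6   9.7] [ 9.8 14.7] 84.5 z [0.0557 0.061  0.0645] med [0.6558 0.0106]
```

View pics/scene_c_c.png

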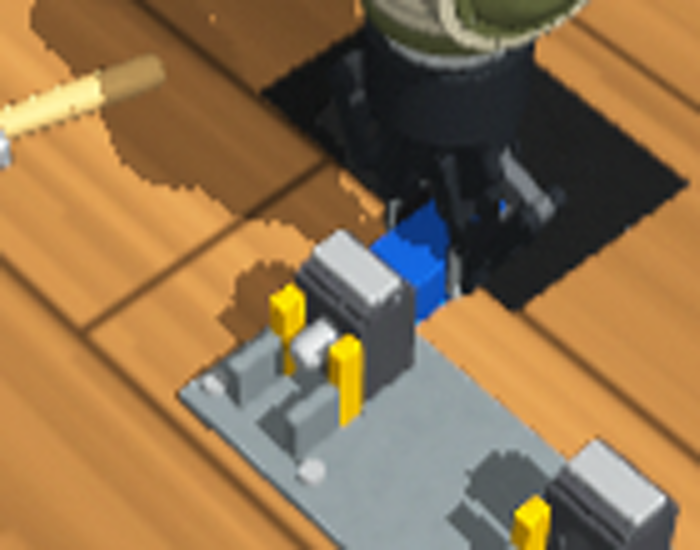

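The right head passes: the pin tip stands out between the uprights at (318,345) in the crop. I push 2 mm more, lower the pin onto the eye's floor and release.

>>> play_rows --targets "0.001 0 0.0005 0 1;0.002 0 0.001 0 1;0.002 0 0.0015 0 1;0.002 0 0.0015 0 1"

```text
time_s: 10.5
position: [0.5761, -0.013, 0.0329]
tool_rot: [[1.0, 0.008, -0.0], [0.008, -1.0, 0.0], [-0.0, -0.0, -1.0]]
ft_force: [-0.1, 0.0, -1.2]
grip_width: 0.0331
```

```bash
python3 g.py
```

```text
t 10.5 p [ 0.5761 -0.013   0.0329] yang -89.56 w 0.0331 F [-0.1  0.  -1.2] q [-13.  36.  85.  -0.  58.  76.]
```

>>> play_rows --targets "0 0 0.0005 0 1;0 0 0.001 0 1;0 0 0.001 0 0.5;0 0 0.001 0 0.2;0 0 0.001 0 0"

```text
time_s: 11.0
position: [0.5763, -0.0131, 0.032]
tool_rot: [[1.0, 0.008, 0.0], [0.008, -1.0, -0.0], [0.0, 0.0, -1.0]]
ft_force: [0.4, -0.0, 0.4]
grip_width: 0.07
```

>>> play_rows --targets "0 0 0 0 0;0 0 0 0 0;0 0 -0.02 0 0;0 0 -0.06 0 0;0 0 -0.1 0 0"

```text
time_s: 11.5
position: [0.5758, -0.013, 0.1328]
tool_rot: [[1.0, 0.008, -0.002], [0.008, -1.0, 0.0], [-0.002, -0.0, -1.0]]
ft_force: [-0.2, 0.2, -0.1]
grip_width: 0.0852
```

```bash
python3 g.py 0.55 0.15 0.15 -89.5; python3 pv.py d -0.013
```

```text
t 11.5 p [ 0.5758 -0.013   0.1328] yang -89.56 w 0.0852 F [-0.2  0.2 -0.1] q [-13.  29.  79.   0.  72.  76.]
shift [-0.0246 -0.1632 -0.0171] turn -0.001
top handle [274, 234, 16, 7, 56] rect [543.3 -10.9] [31.5 12.2] 79.4 z [0.0502 0.0514 0.0535] med [ 0.5453 -0.0079]
scene handle [286, 213, 27, 21, 249] rect [568.8 -10.3] [34.8 62.2] 89.9 z [0.0502 0.0541 0.0584] med [ 0.5728 -0.0097]
scene pin [268, 238, 10, 10, 60] rect [657.4  -9.7] [14.9 20.4] 87.3 z [0.046  0.0539 0.0585] med [ 0.66   -0.0089]
scene head [271, 221, 19, 16, 164] rect [631.6  -9.8] [44.  29.2] 83.4 z [0.0764 0.0823 0.0854] med [ 0.6321 -0.0103]
scene tipback [268, 239, 8, 9, 50] rect [660.   -9.8] [14.9 15.2] 87.3 z [0.0451 0.0532 0.0585] med [ 0.6622 -0.0089]
scene tipback [256, 241, 10, 9, 40] rect [676.4 -30.7] [28.4  8.2] 0.4 z [0.0352 0.0379 0.0409] med [ 0.6771 -0.0308]
scene tipback [267, 251, 11, 10, 42] rect [676.6   8.9] [ 9.5 27.7] 89.0 z [0.0352 0.038  0.0418] med [0.6766 0.0099]
scene yel [264, 232, 7, 7, 34] rect [655.9 -31. ] [13.4 12.1] 1.2 z [0.0559 0.0608 0.0654] med [ 0.6568 -0.0293]
scene yel [276, 242, 6, 7, 30] rect [656.    9.9] [12.4  9.4] 1.2 z [0.0553 0.0625 0.0655] med [0.6571 0.0115]
```

View pics/scene_d_c.png

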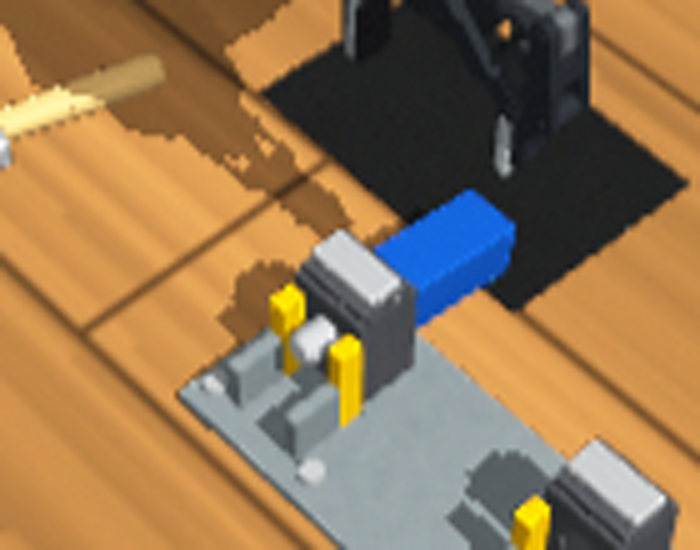

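The gauge rests in the right head's eye: handle at (450,255), tip out at (318,340), head upright. Now I fetch the left head.

```bash
python3 g.py 0.630 0.1475 0.12 -89.5
```

```text
t 11.6 p [ 0.5785 -0.0134  0.1372] yang -89.54 w 0.0854 F [-0.   0.4  0.7] q [-13.  29.  79.   0.  72.  76.]
shift [ 0.0526 -0.1606  0.0174] turn -0.0008
```

>>> play_rows --targets "0.0526 -0.1606 0 0 0;0.0526 -0.1606 0 0 0;0.0526 -0.1606 0 0 0;0.0526 -0.1606 0.01 0 0;0.0526 -0.1606 0.017 0 0" --force 100

```text
time_s: 12.1
position: [0.6273, 0.1503, 0.1133]
tool_rot: [[1.0, 0.011, -0.001], [0.011, -1.0, 0.0], [-0.001, -0.0, -1.0]]
ft_force: [-1.0, -1.0, 0.3]
grip_width: 0.0847
```

```bash
python3 g.py 0.630 0.1475 0.031 -89.5; python3 pv.py e 0.148; python3 g.py 0.630 0.1475 0.031 -89.5
```

```text
t 12.1 p [0.6273 0.1503 0.1133] yang -89.36 w 0.0847 F [-1.  -1.   0.3] q [ 3. 37. 68.  0. 75. 92.]
shift [0.0027 0.0029 0.0823] turn 0.0025
top head [206, 196, 9, 9, 62] rect [623.4 136.9] [16.9 17.1] 1.5 z [0.0762 0.0811 0.0855] med [0.6219 0.1354]
top tipback [216, 172, 4, 9, 23] rect [683.  128.5] [ 7.1 18.2] 89.9 z [0.0365 0.0384 0.0408] med [0.6868 0.1296]
scene head [321, 263, 24, 20, 207] rect [629.1 150.3] [44.  28.9] 89.2 z [0.0761 0.0823 0.0857] med [0.6307 0.1512]
scene tipback [303, 284, 12, 10, 49] rect [676.9 129.6] [ 8.7 27.5] 89.4 z [0.0356 0.0382 0.0418] med [0.6774 0.1296]
scene tipback [317, 296, 11, 10, 47] rect [677.3 169.4] [ 8.2 26.6] 89.7 z [0.0354 0.0379 0.0407] med [0.6768 0.1698]
scene yel [313, 275, 7, 7, 35] rect [656.4 130.3] [ 8.8 13.4] 80.4 z [0.0557 0.0617 0.0656] med [0.6573 0.13  ]
scene yel [326, 286, 8, 8, 40] rect [656.1 169.9] [ 9.8 14.9] 88.1 z [0.0564 0.0626 0.0664] med [0.658  0.1702]
t 12.2 p [0.6267 0.1474 0.113 ] yang -89.54 w 0.0853 F [-0.1  0.6 -0.1] q [ 3. 37. 68. -0. 75. 92.]
shift [ 0.0036 -0.0001  0.082 ] turn -0.0007
```

View pics/scene_e_c.png

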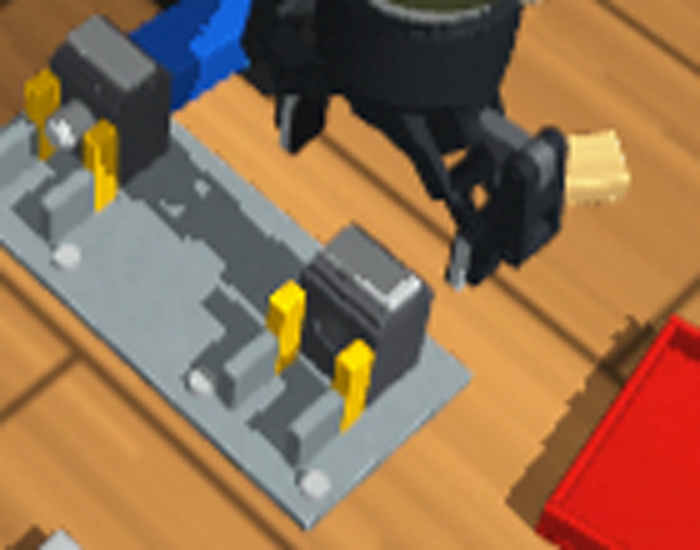

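The open gripper straddles the left head, with the pads either side of it in y. I descend and grip.

>>> play_rows --targets "0.003 0 0.04 0 0;0.003 0 0.07 0 0;0.003 0 0.082 0 0;0.003 0 0.082 0 0;0.003 0 0.082 0 0.4" --force 100

```text
time_s: 12.7
position: [0.6313, 0.1473, 0.0345]
tool_rot: [[1.0, 0.007, 0.002], [0.007, -1.0, 0.0], [0.002, -0.0, -1.0]]
ft_force: [0.4, -0.5, 1.2]
grip_width: 0.0729
```

>>> play_rows --targets "0 0 0 0 0.6;0 0 0 0 1;0 0 0 0 1;0 0 0 0 1;0 0 0 0 1"

```text
time_s: 13.2
position: [0.6315, 0.148, 0.0349]
tool_rot: [[1.0, 0.008, 0.003], [0.008, -1.0, 0.0], [0.003, -0.0, -1.0]]
ft_force: [-0.5, -0.9, 5.9]
grip_width: 0.045
```

```bash
python3 g.py 0.563 0.307 0.15 -89.5
```

```text
t 13.2 p [0.6315 0.148  0.0349] yang -89.55 w 0.045 F [-0.5 -0.9  5.9] q [ 3. 42. 72. -0. 66. 92.]
shift [-0.0669 -0.1595 -0.1153] turn -0.0008
```

Gripped at 45 mm. I lift slowly, then check.

>>> play_rows --targets "0 0 -0.005 0 1;0 0 -0.015 0 1;0 0 -0.035 0 1;0 0 -0.06 0 1;0 0 -0.08 0 1"

```text
time_s: 13.7
position: [0.6304, 0.148, 0.1144]
tool_rot: [[1.0, 0.008, -0.0], [0.008, -1.0, -0.0], [-0.0, 0.0, -1.0]]
ft_force: [-0.2, 1.1, -7.0]
grip_width: 0.0448
```

```bash
python3 g.py 0.563 0.307 0.115 -79.5; python3 - <<'E'
from h import *
d=grab('scene','pics/s6.png')
E
```

```text
t 13.7 p [0.6304 0.148  0.1144] yang -89.55 w 0.0448 F [-0.2  1.1 -7. ] q [ 3. 37. 68. -0. 76. 92.]
shift [-0.0661 -0.1595 -0.0006] turn -0.1753
```

View pics/s6.png

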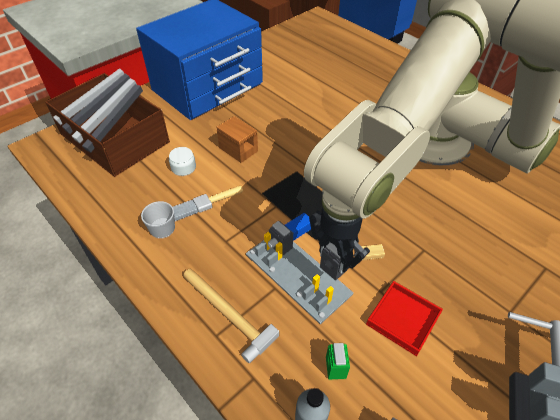

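The head is held clear at (333,258), and the gauge and the right head are undisturbed. I carry it to the tray.

>>> play_rows --targets "-0.016 -0.04 0 -0.04 1;-0.033 -0.08 0 -0.09 1;-0.05 -0.12 0 -0.13 1;-0.066 -0.159 0 -0.175 1;-0.066 -0.159 0 -0.175 1"

```text
time_s: 14.25
position: [0.5601, 0.3111, 0.1124]
tool_rot: [[0.982, 0.188, -0.003], [0.188, -0.982, 0.001], [-0.002, -0.002, -1.0]]
ft_force: [0.3, -0.5, -6.8]
grip_width: 0.0448
```

```bash
python3 g.py 0.563 0.307 0.032 -79.6; python3 - <<'E'
from h import *
d=grab('scene','pics/s7.png')
cv2.imwrite('pics/s7c.png',cv2.resize(d['pixels'][220:370,300:480,::-1],None,fx=4,fy=4,interpolation=cv2.INTER_CUBIC))
E
python3 g.py 0.563 0.307 0.032 -79.6
```

```text
t 14.25 p [0.5601 0.3111 0.1124] yang -79.14 w 0.0448 F [ 0.3 -0.5 -6.8] q [18. 36. 69.  0. 75. 98.]
shift [0.0022 0.0047 0.0804] turn 0.0081
t 14.3 p [0.5615 0.3088 0.1124] yang -79.29 w 0.0446 F [ 0.3 -0.8 -7.2] q [18. 36. 69.  0. 75. 98.]
shift [0.0013 0.002  0.0804] turn 0.0055
```

View pics/s7c.png

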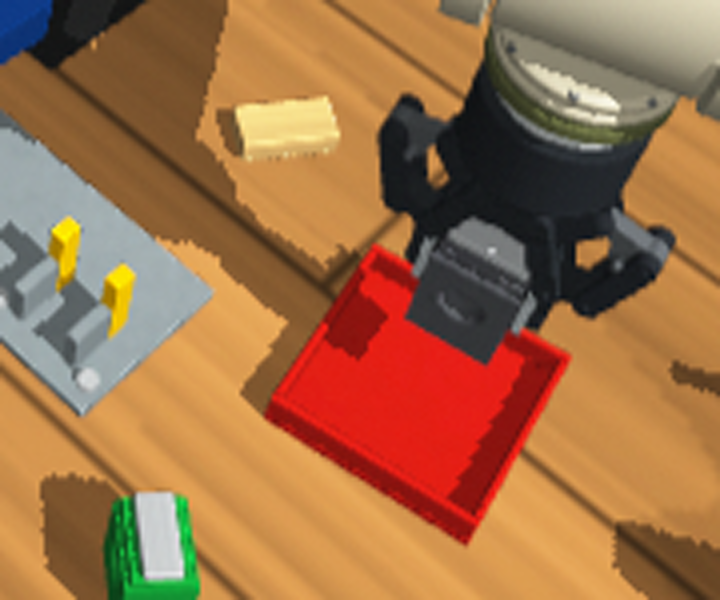

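The head hangs above the tray. Next I lower it, taking the last few millimetres slowly.

>>> play_rows --targets "0.001 0 0.025 0.003 1;0.001 0 0.05 0.003 1;0.001 0 0.068 0.003 1;0.001 0 0.075 0.003 1;0.001 0 0.077 0.003 1"

```text
time_s: 14.8
position: [0.5643, 0.3059, 0.0352]
tool_rot: [[0.984, 0.178, -0.001], [0.178, -0.984, -0.001], [-0.002, 0.0, -1.0]]
ft_force: [1.1, 0.3, -6.2]
grip_width: 0.0448
```

>>> play_rows --targets "0 0 0.001 0 1;0 0 0.002 0 1;0 0 0.0025 0 1;0 0 0.0025 0 1"

```text
time_s: 15.2
position: [0.5645, 0.3067, 0.034]
tool_rot: [[0.984, 0.179, 0.001], [0.179, -0.984, 0.0], [0.001, -0.0, -1.0]]
ft_force: [-0.6, -0.3, -7.4]
grip_width: 0.0449
```

```bash
python3 g.py
```

```text
t 15.2 p [0.5645 0.3067 0.034 ] yang -79.7 w 0.0449 F [-0.6 -0.3 -7.4] q [18. 42. 73. -0. 65. 98.]
```

>>> play_rows --targets "0 0 0.0005 0 1;0 0 0.001 0 1;0 0 0.0015 0 1;0 0 0.002 0 1;0 0 0.002 0 1"

```text
time_s: 15.7
position: [0.5644, 0.3067, 0.032]
tool_rot: [[0.984, 0.179, 0.0], [0.179, -0.984, 0.0], [0.0, -0.0, -1.0]]
ft_force: [-2.3, -2.3, -0.7]
grip_width: 0.0446
```

```bash
python3 g.py
```

```text
t 15.7 p [0.5644 0.3067 0.032 ] yang -79.69 w 0.0446 F [-2.3 -2.3 -0.7] q [18. 42. 73. -0. 65. 98.]
```

Touchdown: the weight is off the wrist. I release and retreat upward.

>>> play_rows --targets "0 0 0.0003 0 0.5;0 0 0 0 0.3;0 0 0 0 0;0 0 0 0 0;0 0 0 0 0"

```text
time_s: 16.2
position: [0.5646, 0.3067, 0.0317]
tool_rot: [[0.984, 0.179, 0.001], [0.179, -0.984, 0.0], [0.001, -0.0, -1.0]]
ft_force: [-0.6, -0.5, 0.5]
grip_width: 0.085
```

>>> play_rows --targets "0 0 -0.02 0 0;0 0 -0.06 0 0;0 0 -0.1 0 0;-0.04 0 -0.13 0 0;-0.08 0 -0.15 0 0"

```text
time_s: 16.7
position: [0.4855, 0.2922, 0.1835]
tool_rot: [[0.984, 0.178, 0.003], [0.178, -0.984, 0.001], [0.003, -0.001, -1.0]]
ft_force: [0.4, 0.9, 1.1]
grip_width: 0.0853
```

>>> play_rows --targets "-0.04 0 0 0 0;-0.08 0 0 0 0;-0.12 0 0 0 0;-0.12 0 0 0 0"

```text
time_s: 17.1
position: [0.3634, 0.2702, 0.1818]
tool_rot: [[0.984, 0.18, -0.002], [0.18, -0.984, -0.0], [-0.002, 0.0, -1.0]]
ft_force: [-0.0, -0.3, 0.8]
grip_width: 0.0853
```

```bash
python3 g.py; python3 pv.py f -0.013; python3 - <<'E'
from m import *
for n in ('top','scene'):
    d=dict(np.load(f'last_{n}.npz'));P=cloud(d);h=cv2.cvtColor(d['pixels'],cv2.COLOR_RGB2HSV);X,Y,z=P[...,0],P[...,1],P[...,2]
    rep(P,n+' Hl',(X>.5)&(X<.63)&(Y>.24)&(Y<.38)&(z>.065)&(z<.1))
    rep(P,n+' wedge',(X>.42)&(X<.6)&(Y>.08)&(Y<.18)&(z>.012)&(z<.03))
d=np.load('last_scene.npz')['pixels']
cv2.imwrite('pics/fin.png',cv2.resize(d[200:350,230:460,::-1],None,fx=3.4,fy=3.4,interpolation=cv2.INTER_CUBIC))
E
```

```text
t 17.1 p [0.3634 0.2702 0.1818] yang -79.61 w 0.0853 F [-0.  -0.3  0.8] q [ 22.  15.  94.   0.  71. 101.]
top handle [274, 212, 16, 29, 386] rect [568.8 -11. ] [60.6 30.8] 1.5 z [0.0504 0.0542 0.0587] med [ 0.5708 -0.012 ]
top pin [277, 180, 9, 8, 65] rect [660.8 -11.5] [17.5 17. ] 89.0 z [0.0487 0.0555 0.059 ] med [ 0.6598 -0.0117]
top pin [277, 205, 8, 3, 18] rect [611.9  -9.8] [15.2  5.1] 87.3 z [0.0476 0.0512 0.0555] med [ 0.6119 -0.0098]
top head [271, 189, 21, 14, 254] rect [630.8 -11.7] [41.8 27.8] 89.0 z [0.0763 0.0828 0.0865] med [ 0.6306 -0.0119]
top tipback [270, 171, 4, 10, 32] rect [681.4   9.3] [21.4  6.7] 0.2 z [0.036  0.0386 0.0426] med [0.6824 0.0083]
top tipback [289, 171, 3, 10, 30] rect [681.  -31.3] [ 4.4 20.8] 89.1 z [0.0369 0.0393 0.0415] med [ 0.6808 -0.0313]
top tipback [277, 180, 9, 8, 65] rect [660.8 -11.5] [17.5 17. ] 89.0 z [0.0487 0.0555 0.059 ] med [ 0.6598 -0.0117]
top yel [270, 183, 4, 4, 16] rect [657.1   8.5] [6.6 6.9] 89.0 z [0.0618 0.0641 0.0669] med [0.6567 0.0085]
top yel [289, 182, 3, 5, 14] rect [657.5 -30.9] [4.3 9.2] 89.0 z [0.0607 0.0638 0.
[... 715 characters left out ...]
d [0.6766 0.0093]
scene yel [264, 232, 7, 7, 34] rect [656.6 -30.6] [10.4 13.5] 89.6 z [0.0553 0.0611 0.0667] med [ 0.657  -0.0292]
scene yel [276, 242, 6, 7, 31] rect [655.6  11. ] [ 9.9 14. ] 87.7 z [0.0557 0.0624 0.0661] med [0.6577 0.0111]
top Hl [118, 221, 25, 20, 395] rect [563.3 305.7] [36.2 45.3] 9.9 z [0.0659 0.0774 0.0828] med [0.5616 0.3029]
top wedge [197, 253, 27, 30, 386] rect [483.1 149.3] [30.8 60.1] 53.6 z [0.0147 0.0184 0.0217] med [0.4834 0.1479]
scene Hl [396, 291, 28, 25, 359] rect [562.7 307.3] [35.4 45.9] 10.2 z [0.066  0.0773 0.0824] med [0.568  0.3091]
scene wedge [358, 244, 27, 14, 287] rect [481.9 150.2] [31.7 60.5] 53.2 z [0.0124 0.0179 0.0212] med [0.4828 0.1504]
```

View pics/fin.png

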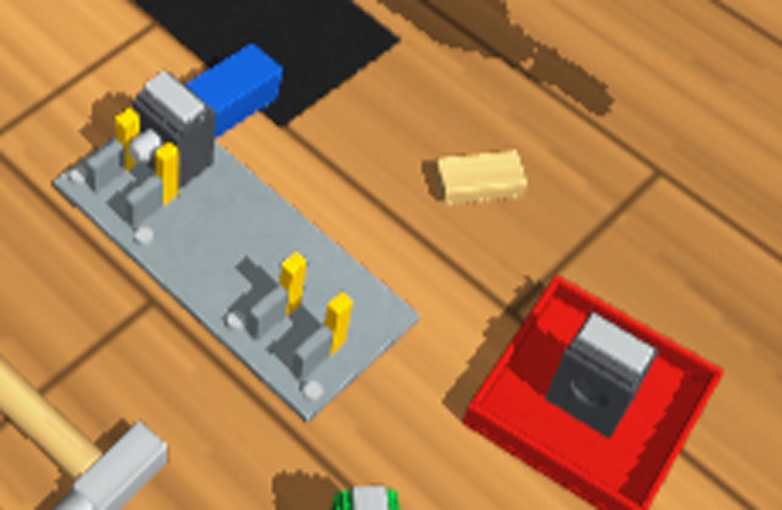

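View pics/top_f.png

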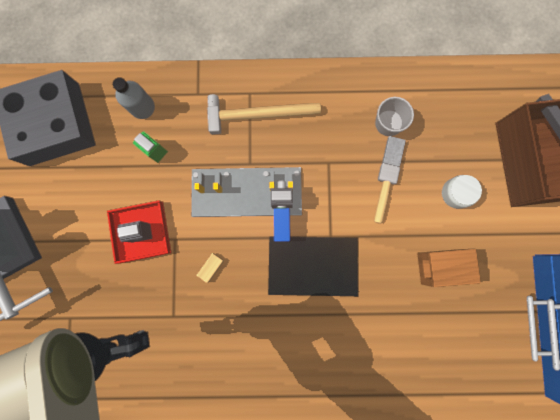

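The head stands upright in the tray at (605,375). The gauge sits through the right head with its tip out at (147,147), and the wedge, brush and tin have not moved. I hand in.

```bash
python3 -c "
from rig import env; print(env.close_job())"
```

```text
the job is handed in; nothing more can be done
None
```

I finished the job and handed it in at about 17 s of the 67 s allowed; the hand-in reports no verdict.

- **Gauge:** I drew it out of the block by the pin, laid it on the mat and took it again by the handle.
- **Good head:** The right-hand head (nearer the mat) was the first I tried, with both heads still at the stop. The pin slid right through with under 2 N of resistance. The gauge is still in its eye, with the tip about 19 mm out at the back. The handle sags a few degrees because the eye is wider than the pin, and it had not moved since I let go.
- **Other head:** It stands upright near the middle of the red tray. I did not gauge this one, because the first head had already passed.
- **Bystanders:** The wedge measured within 1 mm of where it started. The brush, the tin and the green look-alike sit where they were in the pictures.
- **Disagreement between measurements:** The cameras put objects 2–3 mm too far in y compared with the arm, so I corrected for that. No check failed.

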